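Select the second antenna, then hold the talk bar halfway to listen

TASK

Check on the second antenna whether the channel is clear: turn the pointer knob of the antenna switch clockwise until it clicks over from the white dot to the yellow dot, let go of it, then press the desk microphone's red talk bar halfway down (the listening step) and keep it there. Finish while still holding the bar halfway; never push it to the bottom, which would start transmitting, nor lean hard on it, and leave everything else on the desk where it is.

Things in the scene. Friction and masses are not known exactly. Their poses are not given: they have to be found in the camera images.
- antenna_switch: Antenna switch: grey metal box 130 x 130 x 60 mm high with dark top plate, fixed to the desk (place and yaw vary). Origin at the centre of its underside; the knob's upright axis passes through it. On top, 46 mm from the axis, two flat dots: a white one 30 deg left (to +y) and a yellow one 30 deg right of the box's own +x direction. Coax sockets low on its +x side.
- antenna_knob (a joint): Knob angle in rad: 0 = pointer at the white dot (start), 1.047 (60 deg) = at the yellow dot; grows clockwise seen from above, with firm stops at both. A sprung click holds it against either stop: it resists up to the middle (0.52; at most about 0.16 N m), then snaps over by itself.
- knob_grip (a point): Grip point of the blue knob, on its axis, 83 mm above the desk; turns with it. The grip is a bar 48 mm long (point x), 14 mm wide (point y), 30 mm tall, top 97 mm above the desk, on a round skirt 42 mm across whose top is 67 mm above the desk (keep fingertips above that). A white stripe marks the pointing end (point +x).
- microphone: Desk microphone: black base 150 (x) x 110 (y) x 40 mm high, fixed to the desk (place and yaw vary, left or right of the switch). Origin at the centre of its underside. The red talk bar is on top, centred at x = -40 mm; the thin stalk rises at x = +55, y = +35 mm and leans away to x = +125 mm, about 230 mm high.
- talk_bar (a joint): Travel of the red talk bar in m: 0 = up, 0.012 = at the bottom; straight down, by spring: it starts to move at 2.5 N and gains 0.6 N per mm (about 6 N halfway, 9.7 N at the bottom). It springs back up when released.
- bar_top (a point): Centre of the talk bar's top face, moves with it: 58 mm above the desk when up, 52 mm when halfway, 46 mm at the bottom (base top at 40 mm). The bar is red, 30 mm (point x) x 74 mm (point y), with a thin white line round its sides that sinks level with the base's top when the bar is halfway down.
- mouse: Black computer mouse 105 x 60 x 30 mm, loose; origin at the centre of its underside. Leave alone.
- handheld: Black handheld radio lying loose on its back, 110 x 56 x 34 mm with a 100 mm rod antenna along +x; origin at the centre of the case's underside. Leave alone.
- adapter: Small steel and brass T-shaped coax adapter, 50 x 33 x 16 mm, lying loose; origin under its middle. Leave alone.
- bottle: Glass bottle with red label and cap, 60 mm across, 200 mm tall, standing loose; origin at the centre of its underside. Leave alone.
- jug: Clear plastic jar with blue cap, 90 mm across, 190 mm tall, standing loose; origin at the centre of its underside. Leave alone.
- mug: Blue mug, 80 mm across, 95 mm tall, standing loose; origin at the centre of its underside, handle at its +y. Leave alone.
- headset: Black headphones lying loose, about 200 x 160 x 76 mm; origin on the desk midway between the two ear cups. Leave alone.

How it is judged:
On the way, in this order (a step that is already met when the one before it is completed fails the run):
1. the antenna knob has clicked over to the yellow dot and the gripper has let go of it, the talk bar still up (value of joint antenna_knob above 0.9 rad and value of joint talk_bar below 0.0015 m and contact force between the fingers and antenna_switch below 0.1 N), for 0.2 s.
2. the talk bar is held about halfway down by the gripper (value of joint talk_bar between 0.0035 and 0.0085 m and contact force between the fingers and microphone above 2 N), for 0.5 s.
At the end, for the whole second after the job is handed in: At the end, and through the second after it, the knob rests in its second detent (above 0.9 rad), the gripper holds the talk bar between 3.5 and 8.5 mm of its 12 mm travel, pressing with more than 2 N, and no bystander has moved 30 mm (all of step 2 and value of joint antenna_knob above 0.9 rad and distance of each of mouse, handheld, adapter, bottle, jug, mug, headset from where it was at the start of the episode below 0.03 m); the arm keeps its last pose, push and grip.
It fails at once if the talk bar is pushed to the bottom (beyond 11 mm), which starts transmitting (value of joint talk_bar above 0.011 m).
It fails at once if more than 25 N on the microphone (contact force between the fingers and microphone above 25 N).
It fails at once if a bystander is moved by 30 mm or more (distance of any of mouse, handheld, adapter, bottle, jug, mug, headset from where it was at the start of the episode above 0.03 m).
It also fails if it takes over 48 s, if anything falls off the work surface, if the arm or the gripper's body presses on something with over 40 N, if the wrist force passes 120 N, or if a joint passes its speed limit or range.

ROBOT

A 6-joint arm with a two-finger parallel gripper is mounted at the origin on the work surface. World frame = base frame: x ahead of the robot, y to its left, z up, the work surface at z = 0. Lengths are in m, angles in rad, forces in N, time in s.
With the tool pointing down it reaches from about 0.425 to 1.125 m from the base axis. Payload 14.9 kg.
Tool frame: the origin (TCP) lies between the finger pads; the fingertips stand 11 mm ahead of it and the grasp point (between the pads) lies 8 mm behind it; z points along the fingers, y is the line along which they close (so a half turn about z gives the same grasp; the last joint's range is limited). The gripper opens to 91 mm and grips with 3 to 60 N. Pads are 32 mm wide; open, the fingers measure 118 mm over their backs; the gripper's body (76 mm by 178 mm) begins 60 mm behind the grasp point.
Start: joints at [1.308, 0.379, 1.734, -0, 1.028, -0.033], TCP at [0.159, 0.682, 0.225] pointing down, gripper open.
Joint ranges: [-2.77, 2.77], [-0.74, 2.19], [0, 2.66], [-1.06, 4.2], [0.31, 2.87], [-3.08, 3.08]. Speed limits (rad/s): [1.89, 1.89, 2.39, 3.14, 3.14, 3.14].

INTERFACE

Orientations are given as a unit quaternion [w, x, y, z].
In Python, from rig import * gives the robot as it stands.
- The arm moves only by the tool play_rows, never from a script. Its argument "commands" is a list of rows, each a list of 3 entries, a list of its own where there are three numbers: the shift along the tool's x, y, z in units of 25 mm (1.0 is 25 mm), then the turn, a rotation vector about the tool's x, y, z in units of 10 degrees (1.0 is 10 degrees), then the finger opening in mm, from 0 to 91.2. A call has 1 to 8 rows; each row shifts and turns the commanded pose from where the row before left it, along the tool's axes as they then stand; what a row does not reach is not made up. A row lasts 1/8 s, in which the tool goes at most 62.5 mm and 10.7 degrees, less where a joint would pass 70% of its speed; a pose out of reach is approached as far as the arm can. A call is refused whole if a number of a shift passes 1 or a number of a turn 1, either way. A call with a gripper value outside its range is refused whole. The fingers move at their own pace and stop on an object; "force" is the grip in N (left out, the last holds). Time passes only in rows, so rows that do not move let the fingers close. It gives the time, the measured TCP pose, the force, the opening and the grip force at its end, in the units of the state.
- read_state(): the state, without advancing time (a new reading comes with each control period).
- get_image(name): name is "scene" or "top" or "wrist"; returns the picture (400x640x3 uint8, red, green, blue); there is no depth.
- camera_info(name): a dict with "fovy" (degrees; the focal length in pixels is half the picture's height over the tangent of half this angle, whatever the lens; pixels are square), "cx", "cy" (the principal point, pixels), "k1" (the pictures are not rectified: a ray, as slopes to the right and down, at radius r is drawn at 1 + k1 r^2 times it, then the intrinsics apply), "R" (3x3) and "t" (3): a world point X has camera coordinates R X + t. Camera axes: x right, y down, z forward; pixel columns grow to the right and rows downward; lengths in m; the calibration is good to about 2 mm. A picture is of the moment at which its call begins: read the wrist's pose just before it. camera_info takes no time and is no camera call; for the wrist camera it gives the pose at the moment of the call.
- close_job(): hands the job in; it is judged then, once.
The state is a dict: "time_s": time; "joints": joint angles; "qd": joint speeds; "tau": joint torques, N m; "tool_pos": TCP position; "ee_rot": TCP orientation; "wrist_force": force on the tool from outside, world axes, zero at the start; "ft_torque": the same for the moment, N m; "gripper_width": opening from 0.0 (shut) to 1.0 (fully open); "grasp_force": force on a finger pad.
Only numpy, scipy, OpenCV 4.12 (cv2) and the standard library are available. Lean on these libraries where they do the work, as an engineer would, in place of code of your own. Each camera call takes 0.05 s, during which the arm holds its last target. There are 200 camera calls.

## Working session

There is one attempt and no reset: what is moved stays moved. The work goes in short steps, Python scripts to look and compute and a tool call to move; the robot and the scene stay as the last step left them, time stands still between calls to the robot, and variables do not carry over. Pictures are saved under pics/ and viewed, at most 10 in all, crops included, and the job is handed in when it is done.

Besides the shell and the picture viewer there is one more tool, called as name(argument=value, ...), one argument or row to a line, values as JSON. play_rows: Moves the arm, as the interface text tells. Its arguments: {"type":"object","properties":{"commands":{"type":"array","items":{"type":"array"}},"force":{"type":"number"}},"required":["commands"]}

```bash
mkdir -p pics
cat > h.py <<'E'
import numpy as np, cv2
from rig import *
def ray(ci,u,v):
    f=200/np.tan(np.radians(ci["fovy"])/2); K=np.array([[f,0,ci["cx"]],[0,f,ci["cy"]],[0,0,1.]])
    p=cv2.undistortPoints(np.array([[[u,v]]],float),K,np.array([ci["k1"],0,0,0.])) [0,0]
    R=np.array(ci["R"]);t=np.array(ci["t"])
    return -R.T@t, R.T@np.array([p[0],p[1],1])
def onz(ci,u,v,z):
    o,d=ray(ci,u,v); return o+d*(z-o[2])/d[2]
def save(n,img,): cv2.imwrite(n,img[:,:,::-1])
E
python3 - <<'E'
from h import *
for n in("top","scene"):
    save(f"pics/{n}0.png",get_image(n)); c=camera_info(n); print(n,c["fovy"],c["k1"],-np.array(c["R"]).T@c["t"])
E
```

```text
top 53.43608854569044 -0.015392163449342279 [ 0.37090335 -0.03385277  1.17508458]
scene 46.01337077219428 -0.10802749723425807 [1.51770657 0.01550972 1.09049999]
```

View pics/top0.png

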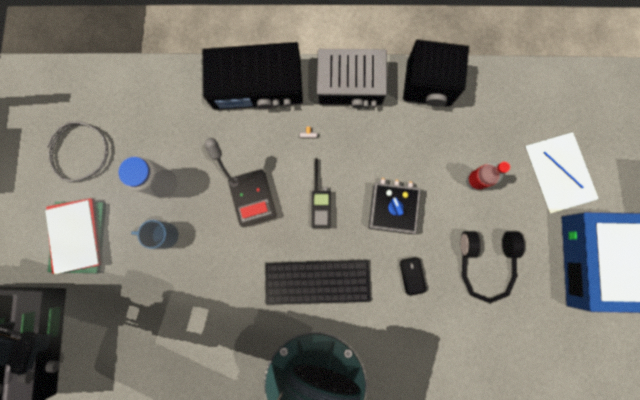

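View pics/scene0.png

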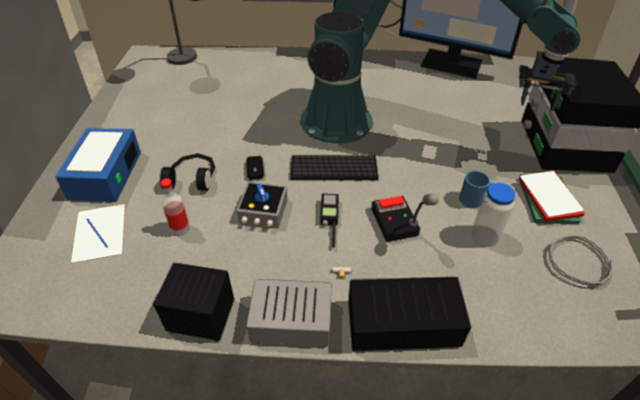

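The top view shows the switch near pixel (397,205), with its white dot at (389,193) and yellow dot at (405,195). The mic's red bar is near (254,210), the handheld near (320,205), and the jug and mug are further left. Next I'll measure the switch and the bar by colour.

```bash
cat > m.py <<'E'
from h import *
def blobs(img,box,kind):
    x0,y0,x1,y1=box; h=cv2.cvtColor(img[y0:y1,x0:x1],cv2.COLOR_RGB2HSV)
    H,S,V=[h[...,i].astype(int) for i in range(3)]
    m={"red":((H<8)|(H>172))&(S>150)&(V>110),"blue":(H>100)&(H<125)&(S>120)&(V>90),
       "yellow":(H>18)&(H<35)&(S>110)&(V>120),"white":(S<50)&(V>185)}[kind].astype(np.uint8)
    n,l,s,c=cv2.connectedComponentsWithStats(m)
    out=[]
    for i in range(1,n):
        if s[i,4]>=4:
            pts=np.argwhere(l==i)[:,::-1]+[x0,y0]
            out.append((int(s[i,4]),c[i]+[x0,y0],cv2.minAreaRect(pts.astype(np.float32))))
    return sorted(out,key=lambda o:-o[0])
E
python3 - <<'E'
from m import *
B={"top":((365,170,430,240),(225,165,285,230)),"scene":((230,178,295,235),(365,190,425,245))}
for n in B:
    im=get_image(n);c=camera_info(n)
    for k,z in(("blue",.09),("yellow",.06),("white",.06)):
        for a,p,r in blobs(im,B[n][0],k)[:4]: print(n,k,a,p.round(1),onz(c,*p,z).round(4)[:2])
    for a,p,r in blobs(im,B[n][1],"red")[:2]:
        print(n,"bar",a,p.round(1),onz(c,*p,.058).round(4)[:2],[onz(c,*q,.058)[:2].round(4).tolist() for q in cv2.boxPoints(r)])
t=get_image("top")
a=cv2.resize(t[165:245,365:435],None,fx=6,fy=6,interpolation=cv2.INTER_CUBIC)
b=cv2.resize(t[160:240,220:290],None,fx=5.5,fy=6,interpolation=cv2.INTER_CUBIC)
save("pics/crop1.png",np.hstack([a,b])[:,:800])
E
```

```text
top blue 186 [395.4 207.9] [ 0.4927 -0.2134]
top yellow 28 [404.8 194.4] [ 0.5348 -0.2452]
top white 16 [388.5 192.5] [ 0.5395 -0.1993]
top white 13 [382.4 181.2] [ 0.5715 -0.1821]
top white 11 [409.9 184.6] [ 0.5629 -0.2598]
top white 10 [396.2 182.9] [ 0.5673 -0.2211]
top bar 233 [253.7 209.5] [0.4849 0.1818] [[0.4871, 0.2206], [0.508, 0.1523], [0.4825, 0.1441], [0.4617, 0.2122]]
top bar 5 [257.6 189.2] [0.5435 0.173 ] [[0.5469, 0.1748], [0.547, 0.172], [0.5412, 0.1717], [0.5412, 0.1746]]
scene blue 113 [261.1 193.2] [ 0.5109 -0.2142]
scene yellow 19 [251.  205.2] [ 0.5345 -0.2447]
scene white 11 [265.6 207.1] [ 0.5398 -0.1989]
scene white 10 [244.2 218. ] [ 0.5881 -0.2566]
scene white 10 [256.8 220. ] [ 0.5938 -0.218 ]
scene white 10 [269.7 221.8] [ 0.5987 -0.1789]
scene bar 220 [391.3 201.7] [0.4927 0.1837] [[0.4856, 0.1445], [0.4598, 0.2214], [0.5009, 0.2243], [0.5257, 0.1489]]
scene bar 11 [389.4 217.9] [0.5613 0.1744] [[0.5578, 0.1705], [0.5573, 0.1795], [0.5654, 0.1791], [0.5659, 0.1701]]
```

View pics/crop1.png

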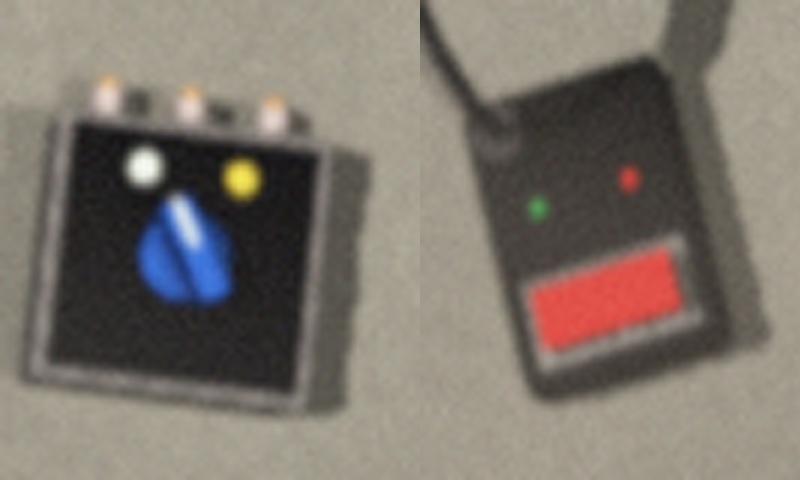

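The dots are 46 mm apart in both views, which puts the knob axis at about (0.4976, -0.2177) and the pointer at 23.8° world. The bar centre is about (0.485, 0.182) with yaw 17°. Now the tool frame.

```bash
cat > s.py <<'E'
from h import *
from scipy.spatial.transform import Rotation as Ro
def tool():
    s=read_state(); q=s["ee_rot"]; R=Ro.from_quat([q[1],q[2],q[3],q[0]]).as_matrix(); return s,np.array(s["tool_pos"]),R
def rel(T,zr=None):
    s,p,R=tool(); return (R.T@(np.array(T)-p)/.025).round(2)
def yaw(): R=tool()[2]; return np.degrees(np.arctan2(R[1,1],R[0,1]))
E
python3 - <<'E'
from s import *
s,p,R=tool(); print(s["time_s"],p,R.round(3),yaw(),s["gripper_width"])
E
```

```text
0.25 [0.15941663 0.68146012 0.22466424] [[-0.974  0.228 -0.   ]
 [ 0.228  0.974 -0.   ]
 [-0.    -0.    -1.   ]] 76.83448634607588 1.001760773999013
```

play_rows(
  commands=[
    [[0,0,-1],[0,0,0],91],
    [[0,0,-1],[0,0,0],70],
    [[0,0,-1],[0,0,0],60],
    [[-1,-0.88,0],[0,0,0],60],
    [[-1,-0.88,0],[0,0,0],60],
    [[-1,-0.88,0],[0,0,0],60],
    [[-1,-0.88,0],[0,0,0],60],
    [[-1,-0.88,0],[0,0,0],60],
  ],
)

```text
time_s: 1.25
tool_pos: [0.2566, 0.5451, 0.2999]
ee_rot: [0.0, 0.115, 0.993, -0.0]
wrist_force: [-0.8, 0.4, -0.3]
gripper_width: 0.652
grasp_force: 0.0
```

play_rows(
  commands=[
    [[-1,-0.88,0],[0,0,0],60],
    [[-1,-0.88,0],[0,0,0],60],
    [[-1,-0.88,0],[0,0,0],60],
    [[-1,-0.88,0],[0,0,0],60],
    [[-1,-0.88,0],[0,0,0],60],
    [[-1,-0.88,0],[0,0,0],60],
    [[-1,-0.88,0],[0,0,0],60],
    [[-1,-0.88,0],[0,0,0],60],
  ],
)

```text
time_s: 2.25
tool_pos: [0.4113, 0.3281, 0.3]
ee_rot: [0.0, 0.115, 0.993, 0.0]
wrist_force: [0.1, 0.2, 0.2]
gripper_width: 0.661
grasp_force: 0.0
```

play_rows(
  commands=[
    [[-1,-0.88,0],[0,0,0],60],
    [[-0.37,-0.98,0],[0,0,0],60],
    [[-0.37,-0.98,0],[0,0,0],60],
    [[-0.37,-0.98,0],[0,0,0],60],
    [[-0.37,-0.98,0],[0,0,0],60],
    [[-0.37,-0.98,0],[0,0,0],60],
    [[-0.37,-0.98,0],[0,0,0],60],
    [[-0.37,-0.98,0],[0,0,0],60],
  ],
)

```text
time_s: 3.25
tool_pos: [0.4541, 0.1194, 0.3]
ee_rot: [0.0, 0.115, 0.993, 0.0]
wrist_force: [-0.0, 0.4, -0.0]
gripper_width: 0.66
grasp_force: 0.0
```

play_rows(
  commands=[
    [[-0.37,-0.98,0],[0,0,0],60],
    [[-0.37,-0.98,0],[0,0,0],60],
    [[-0.37,-0.98,0],[0,0,0],60],
    [[-0.37,-0.98,0],[0,0,0],60],
    [[-0.37,-0.98,0],[0,0,0],60],
    [[-0.37,-0.98,0],[0,0,0],60],
    [[-0.37,-0.98,0],[0,0,0],60],
    [[-0.37,-0.98,0],[0,0,0],60],
  ],
)

```text
time_s: 4.25
tool_pos: [0.4815, -0.0883, 0.3]
ee_rot: [0.0, 0.115, 0.993, -0.0]
wrist_force: [-0.4, -0.0, -0.5]
gripper_width: 0.661
grasp_force: 0.0
```

play_rows(
  commands=[
    [[-0.37,-0.98,0],[0,0,0],60],
    [[-0.37,-0.98,0],[0,0,0],60],
    [[-0.37,-0.98,0],[0,0,0],60],
    [[0,0,0],[0,0,-0.93],60],
    [[0,0,0],[0,0,-0.93],60],
    [[0,0,0],[0,0,-0.93],60],
    [[0,0,0],[0,0,-0.91],60],
    [[0,0,0],[0,0,0],60],
  ],
)

```text
time_s: 5.25
tool_pos: [0.4917, -0.1653, 0.2999]
ee_rot: [-0.0, -0.206, 0.979, 0.0]
wrist_force: [0.5, -0.3, -0.4]
gripper_width: 0.659
grasp_force: 0.0
```

Run:
```python
from m import *
from s import *
s,p,R=tool(); print(s["time_s"],p,yaw(),R.round(3).tolist(),s["joints"])
c=camera_info("wrist"); im=get_image("wrist"); save("pics/w1.png",im)
B=(0,0,640,400)
for k,z in(("blue",.097),("yellow",.06),("white",.06)):
    for a,q,r in blobs(im,B,k)[:3]: print(k,a,q.round(1),onz(c,*q,z).round(4)[:2])
print(rel([.4976,-.2177,.082]))
```

```text
5.25 [ 0.49171259 -0.16532687  0.29992638] 113.7799247236176 [[-0.915, -0.403, -0.0], [-0.403, 0.915, -0.0], [0.0, 0.0, -1.0]] [-3.69277955e-01 -1.71708343e-03  2.04405712e+00 -9.07493585e-06
  1.09926903e+00 -2.35510814e+00]
blue 953 [278.1 157.1] [ 0.4942 -0.216 ]
yellow 171 [443.4 301. ] [0.6015 0.0805]
yellow 114 [247.6 174.3] [ 0.5383 -0.2453]
yellow 77 [368.9 339.4] [0.706  0.0111]
white 3620 [146.  178.2] [ 0.5962 -0.3643]
white 2743 [ 17.4 100.4] [ 0.5649 -0.5375]
white 2483 [297.5  76.5] [ 0.4042 -0.2322]
[ 0.62 -2.01  8.72]
```

View pics/w1.png

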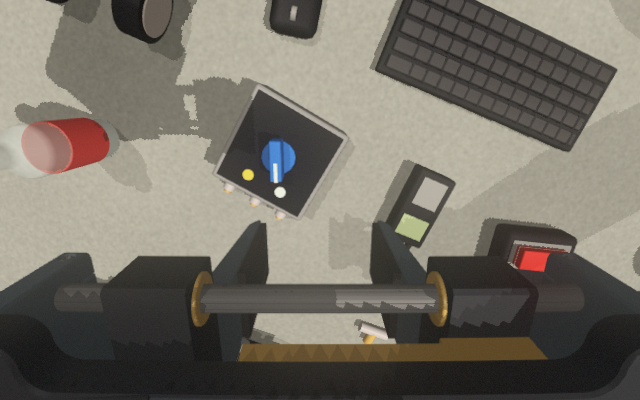

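The wrist view shows the knob at (278,157) with its pointer stripe in line with the tool's x axis, the white dot at (280,192) and the yellow dot at (248,174). Nothing lies near the fingers' path, so I'll descend.

play_rows(
  commands=[
    [[0.15,-0.5,1],[0,0,0],60],
    [[0.15,-0.5,1],[0,0,0],60],
    [[0.15,-0.5,1],[0,0,0],60],
    [[0.15,-0.5,1],[0,0,0],60],
    [[0,0,1],[0,0,0],60],
    [[0,0,1],[0,0,0],60],
    [[0,0,1],[0,0,0],60],
    [[0,0,0],[0,0,0],60],
  ],
)

```text
time_s: 6.3
tool_pos: [0.4973, -0.2167, 0.1236]
ee_rot: [-0.001, -0.205, 0.979, 0.001]
wrist_force: [-0.0, -0.5, 1.3]
gripper_width: 0.656
grasp_force: 0.0
```

Run:
```python
from m import *
from s import *
s,p,R=tool(); print(s["time_s"],p,yaw())
c=camera_info("wrist"); im=get_image("wrist"); save("pics/w2.png",im)
for k,z in(("blue",.097),("yellow",.06),("white",.06)):
    for a,q,r in blobs(im,(150,0,480,260),k)[:4]: print(k,a,q.round(1),onz(c,*q,z).round(4)[:2])
print(rel([.498,-.2177,.082]))
```

```text
6.3 [ 0.49727895 -0.21667931  0.12356613] 113.66750523216015
blue 2690 [317.3 221.5] [ 0.49   -0.2217]
yellow 105 [270.  247.1] [ 0.5372 -0.2409]
white 40306 [353.5  83.4] [ 0.404  -0.2332]
white 3381 [178.7 226.4] [ 0.549  -0.3104]
white 256 [217.3 140.3] [ 0.4758 -0.3039]
white 94 [214.6 240.7] [ 0.5492 -0.2817]
[ 0.01 -0.03  1.71]
```

View pics/w2.png

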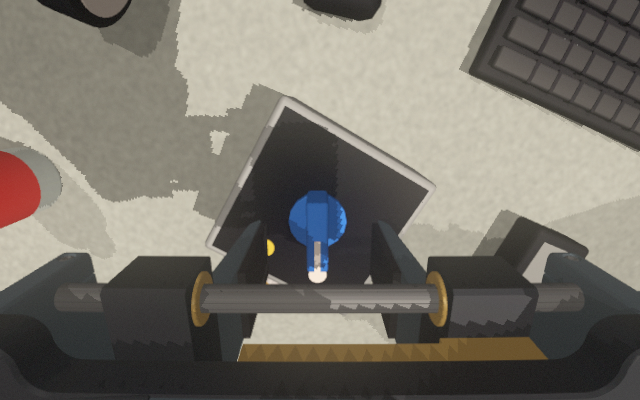

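The knob at (317,221) sits centred between the fingers, at (265) and (373), and is aligned with them. I'll go down the rest of the way and grip.

play_rows(
  commands=[
    [[0,0,0.85],[0,0,0],60],
    [[0,0,0.8],[0,0,0],60],
    [[0,0,0],[0,0,0],40],
    [[0,0,0],[0,0,0],10],
    [[0,0,0],[0,0,0],5],
    [[0,0,0],[0,0,0],5],
    [[0,0,0],[0,0,0],5],
    [[0,0,0],[0,0,0],5],
  ],
  force=25,
)

```text
time_s: 7.35
tool_pos: [0.4985, -0.2173, 0.084]
ee_rot: [0.0, -0.206, 0.979, -0.0]
wrist_force: [-1.5, -1.2, 5.9]
gripper_width: 0.154
grasp_force: 25.0
```

play_rows(
  commands=[
    [[0,0,0],[0,0,0.8],5],
    [[0,0,0],[0,0,0.8],5],
    [[0,0,0],[0,0,0.8],5],
    [[0,0,0],[0,0,0.8],5],
    [[0,0,0],[0,0,0.8],5],
    [[0,0,0],[0,0,0.8],5],
    [[0,0,0],[0,0,0.8],5],
    [[0,0,0],[0,0,0],5],
  ],
)

```text
time_s: 8.35
tool_pos: [0.4985, -0.2171, 0.084]
ee_rot: [0.0, 0.278, 0.961, 0.0]
wrist_force: [-0.9, 1.9, 6.3]
gripper_width: 0.151
grasp_force: 25.0
```

Run:
```python
from s import *
s,p,R=tool(); print(s["time_s"],p,yaw(),s["wrist_force"],s["ft_torque"],s["gripper_width"])
```

```text
8.35 [ 0.49848152 -0.21711178  0.08401484] 57.7027098792714 [-0.94789594  1.89089392  6.34644441] [ 0.24089347  0.21618933 -0.14665801] 0.15138220693451987
```

play_rows(
  commands=[
    [[0,0,0],[0,0,0],60],
    [[0,0,0],[0,0,0],60],
    [[0,0,0],[0,0,0],60],
    [[0,0,-0.7],[0,0,0],60],
    [[0,0,-1],[0,0,0],60],
    [[0,0,-1],[0,0,0],60],
    [[0,0,-1],[0,0,0],60],
    [[0,0,0],[0,0,0],60],
  ],
)

```text
time_s: 9.35
tool_pos: [0.4994, -0.2177, 0.1788]
ee_rot: [0.002, 0.277, 0.961, -0.0]
wrist_force: [0.6, 0.6, 0.4]
gripper_width: 0.657
grasp_force: 0.0
```

Run:
```python
from s import *
from m import *
s,p,R=tool(); print(s["time_s"],p,yaw(),s["wrist_force"])
im=get_image("wrist"); save("pics/w3.png",im)
T=[.485,.182,.20]; print(rel(T)); print(R.round(3).tolist())
```

```text
9.35 [ 0.4993722  -0.21768079  0.17881999] 57.83498091631989 [0.55050747 0.5928492  0.40199682]
[ 8.97 13.23 -0.92]
[[-0.847, 0.532, 0.004], [0.532, 0.847, -0.002], [-0.004, 0.0, -1.0]]
```

View pics/w3.png

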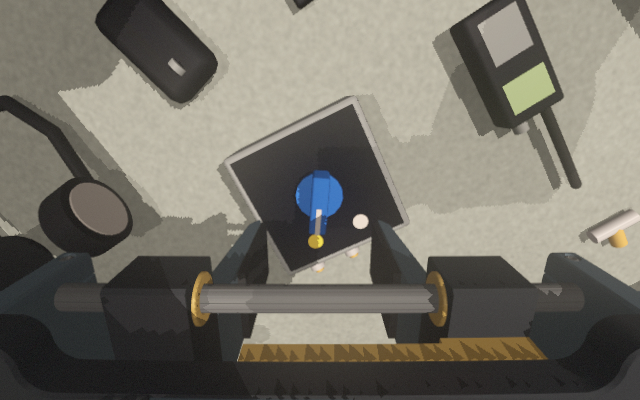

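The wrist view shows the pointer on the yellow dot at (316,241), and the knob is released. Next I'll move over to the microphone with the fingers closed.

play_rows(
  commands=[
    [[0.64,0.945,-0.1],[0,0,0],30],
    [[0.64,0.945,-0.1],[0,0,0],0],
    [[0.64,0.945,-0.1],[0,0,0],0],
    [[0.64,0.945,-0.1],[0,0,0],0],
    [[0.64,0.945,-0.1],[0,0,0],0],
    [[0.64,0.945,-0.1],[0,0,0],0],
    [[0.64,0.945,-0.1],[0,0,0],0],
    [[0.64,0.945,-0.1],[0,0,0],0],
  ],
  force=10,
)

```text
time_s: 10.4
tool_pos: [0.4898, 0.0119, 0.1955]
ee_rot: [-0.001, 0.277, 0.961, -0.0]
wrist_force: [0.9, 0.3, 0.4]
gripper_width: 0.007
grasp_force: 0.0
```

play_rows(
  commands=[
    [[0.64,0.945,0],[0,0,0],0],
    [[0.64,0.945,0],[0,0,0],0],
    [[0.64,0.945,0],[0,0,0],0],
    [[0,0,0],[0,0,-0.98],0],
    [[0,0,0],[0,0,-0.98],0],
    [[0,0,0],[0,0,-0.98],0],
    [[0,0,0],[0,0,-0.98],0],
    [[0,0,0],[0,0,-0.98],0],
  ],
)

```text
time_s: 11.4
tool_pos: [0.4871, 0.0965, 0.1953]
ee_rot: [-0.001, -0.149, 0.989, 0.0]
wrist_force: [0.2, 0.6, 0.1]
gripper_width: 0.004
grasp_force: 0.0
```

Run:
```python
from s import *
from m import *
s,p,R=tool(); print(s["time_s"],p,yaw(),s["wrist_force"],s["gripper_width"])
c=camera_info("wrist");im=get_image("wrist"); save("pics/w4.png",im)
for a,q,r in blobs(im,(0,0,640,400),"red")[:2]: print(a,q,onz(c,*q,.058).round(4),[onz(c,*b,.058)[:2].round(3).tolist() for b in cv2.boxPoints(r)])
print(rel([.485,.182,.10]))
```

```text
11.4 [0.48705394 0.09646414 0.19534919] 107.15920862695761 [0.21800372 0.56612522 0.06477752] 0.003914902990833892
2246 [402.89225289 212.5618878 ] [0.487  0.1825 0.058 ] [[0.483, 0.142], [0.461, 0.212], [0.491, 0.225], [0.513, 0.153]]
17 [373.35294118 255.05882353] [0.5392 0.1705 0.058 ] [[0.539, 0.168], [0.537, 0.173], [0.539, 0.173], [0.541, 0.169]]
[-0.97  3.29  3.81]
```

View pics/w4.png

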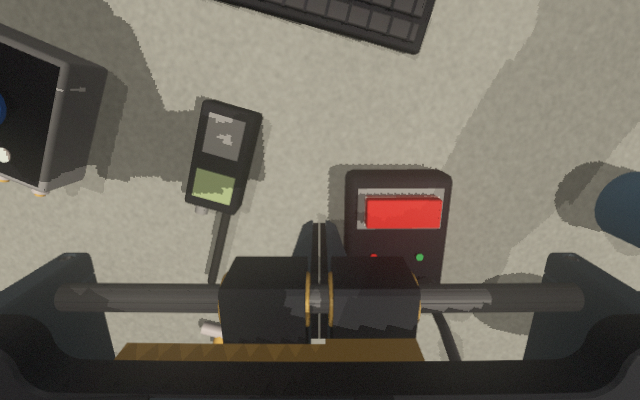

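The red bar spans (366–442, 197–229) in the wrist view, and its centre of (0.486, 0.182) agrees with the top view. I'll move above it.

play_rows(
  commands=[
    [[-0.25,0.82,0],[0,0,0],0],
    [[-0.25,0.82,0.9],[0,0,0],0],
    [[-0.25,0.82,0.9],[0,0,0],0],
    [[-0.25,0.82,0.9],[0,0,0],0],
    [[0,0,0.9],[0,0,0],0],
    [[0,0,0],[0,0,0],0],
    [[0,0,0],[0,0,0],0],
  ],
)

```text
time_s: 12.32
tool_pos: [0.4879, 0.1821, 0.1066]
ee_rot: [-0.0, -0.146, 0.989, -0.0]
wrist_force: [0.6, -0.5, -0.3]
gripper_width: 0.008
grasp_force: 0.0
```

Run:
```python
from s import *
s,p,R=tool(); print(s["time_s"],p,s["wrist_force"],s["grasp_force"],R[:,2])
print(rel([.486,.182,.07]))
```

```text
12.325 [0.48790118 0.1821282  0.10655797] [ 0.55725018 -0.50430905 -0.2886365 ] 0.0 [-9.99525275e-05 -6.15309559e-05 -9.99999993e-01]
[0.07 0.02 1.46]
```

play_rows(
  commands=[
    [[0.07,0,0.8],[0,0,0],0],
    [[0,0,0.5],[0,0,0],0],
    [[0,0,0.1],[0,0,0],0],
    [[0,0,0],[0,0,0],0],
    [[0,0,0],[0,0,0],0],
  ],
)

```text
time_s: 12.95
tool_pos: [0.4865, 0.1819, 0.0717]
ee_rot: [0.0, -0.146, 0.989, 0.0]
wrist_force: [-0.2, -0.5, -0.4]
gripper_width: 0.005
grasp_force: 0.0
```

play_rows(
  commands=[
    [[0,0,0.1],[0,0,0],0],
    [[0,0,0],[0,0,0],0],
    [[0,0,0],[0,0,0],0],
  ],
)

```text
time_s: 13.32
tool_pos: [0.4864, 0.1819, 0.0689]
ee_rot: [0.0, -0.146, 0.989, 0.0]
wrist_force: [1.2, 0.0, 2.7]
gripper_width: 0.003
grasp_force: 1.2
```

play_rows(
  commands=[
    [[0,0,0.08],[0,0,0],0],
    [[0,0,0.08],[0,0,0],0],
    [[0,0,0],[0,0,0],0],
    [[0,0,0],[0,0,0],0],
  ],
)

```text
time_s: 13.82
tool_pos: [0.4864, 0.1819, 0.0648]
ee_rot: [0.0, -0.146, 0.989, 0.0]
wrist_force: [2.3, 1.1, 5.3]
gripper_width: 0.005
grasp_force: 2.4
```

play_rows(
  commands=[
    [[0,0,0.08],[0,0,0],0],
    [[0,0,0],[0,0,0],0],
    [[0,0,0],[0,0,0],0],
    [[0,0,0],[0,0,0],0],
    [[0,0,0],[0,0,0],0],
    [[0,0,0],[0,0,0],0],
    [[0,0,0],[0,0,0],0],
  ],
)

```text
time_s: 14.7
tool_pos: [0.4864, 0.1819, 0.0629]
ee_rot: [0.0, -0.146, 0.989, 0.0]
wrist_force: [2.7, 0.2, 5.5]
gripper_width: 0.004
grasp_force: 3.0
```

Run:
```python
from s import *
F=[]
for i in range(4):
    get_image("top"); s,p,R=tool(); F.append([p[2]*1000,s["wrist_force"][2]])
print(np.round(F,2).tolist(),s["time_s"],np.round(s["wrist_force"],2))
w=get_image("wrist"); t=get_image("scene")
save("pics/end.png",np.vstack([cv2.resize(w[130:280,220:420],(800,600))[::2,::1],cv2.resize(t[180:240,350:430],(800,300),interpolation=2)]))
```

```text
[[62.9, 5.68], [62.89, 6.78], [62.91, 5.35], [62.9, 6.19]] 14.9 [ 2.24 -0.12  6.19]
```

View pics/end.png

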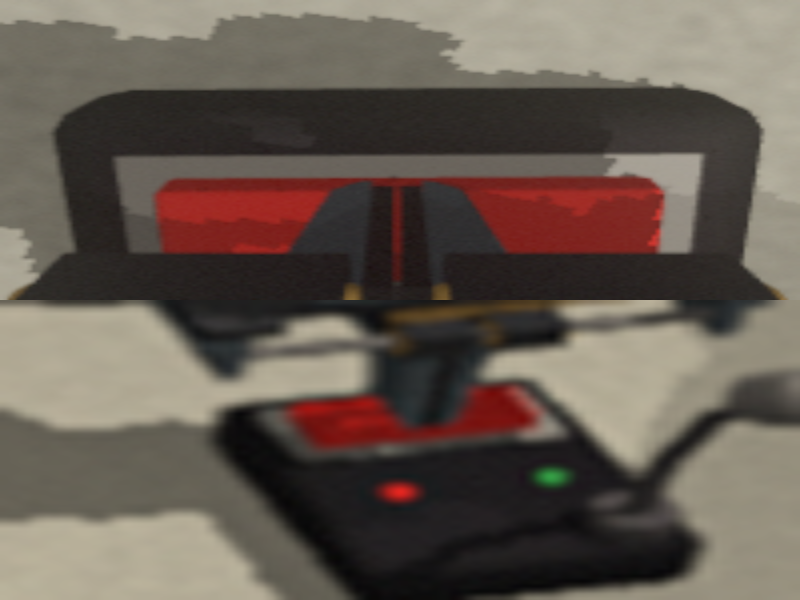

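The picture shows the closed fingers at (395,250) in the middle of the red bar. The push is about 6 N at 6 mm of travel, so the bar is halfway, steady and clear of the stalk.

```bash
python3 -c "
from rig import *
print(close_job())"
```

```text
the job is handed in; nothing more can be done
None
```

I turned the antenna knob to the yellow dot and let go of it, and the arm is now holding the talk bar about halfway down (about 6 mm, 6 N); the job is handed in, but no verdict came back.

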